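# Sort the laboratory fit-out fittings into the parts bins

### The arm

A 6-joint arm with a two-finger parallel gripper is mounted at the origin on the work surface. World frame = base frame: x ahead of the robot, y to its left, z up, the work surface at z = 0. Lengths are in m, angles in rad, forces in N, time in s.
With the tool pointing down it reaches from about 0.4 to 0.825 m from the base axis. Payload 7 kg.
Tool frame: the origin (TCP) lies at the very end of the fingers, on their centre line; the grasp point (between the pads) lies 19 mm behind it (arm.pinch_z is the distance from the TCP to the grasp point, in m); z points along the fingers, y is the direction in which the jaws open and shut (so a half turn about z gives the same grasp; the last joint's range is limited). The gripper opens to 85 mm and grips with 20 to 120 N. Pads are 22 mm wide; open, the fingers measure 114 mm over their backs; the gripper's body (76 mm by 85 mm) begins 54 mm behind the grasp point. The pads swing forward as they close: fully open they stand 13 mm farther back than shut.
Start: joints at [-1.033, 0.359, 0.012, 0, -1.224, -0.288], TCP at [0.167, -0.654, 0.231] pointing down, gripper open.
Joint ranges: [-3.07, 3.07], [-1.43, 2.12], [-1.02, 1.25], [-3.03, 1.67], [-3.05, -0], [-3.03, 3.03]. Speed limits (rad/s): [2.39, 2.39, 3.01, 3.14, 3.14, 3.14].

### API

Orientations are given as a rotation vector (axis times angle).
In Python, from plant import arm, optics gives the robot as it stands. The module is installed in compiled form; this text tells all that it offers.
- The arm moves only by the tool carry_out, never from a script. Its arguments are lists of equal length, an entry for each row: "linear": the shift along the tool's x, y, z in m, a list of three; "angular": the turn, a rotation vector about the tool's x, y, z in degrees, a list of three; "grip": the finger opening in m, from 0 to 0.0854. A call has 1 to 10 rows; each row is the pose to reach, as a shift and turn from the pose commanded when the call began, along the tool's axes at that moment; what a row does not reach only later rows make up. A row lasts 1/10 s, in which the tool goes at most 50 mm and 8.59 degrees, less where a joint would pass 70% of its speed; a pose out of reach is approached as far as the arm can. A call with a gripper value outside its range is refused whole. The fingers move at their own pace and stop on an object; the grip force is fixed at half the most. Time passes only in rows, so rows that repeat a pose let the fingers close. It gives the time, the measured TCP pose, the force and the opening at its end, in the units of the state.
- arm.get_state(): the state, without advancing time (a new reading comes with each control period).
- optics.snapshot(name): name is "side" or "top" or "wrist"; returns a dict with "img" (480x640x3 uint8, red, green, blue), "K" (3x3 intrinsics, pixels), "origin" and "orientation" of the camera in the world; the wrist camera has in their place "T_tool_cam" (4x4, takes a point from camera to tool coordinates, whose origin is the TCP and whose axes are the flange's). Camera axes: x right, y down, z forward; pixel columns grow to the right and rows downward; lengths in m; the calibration is good to about 2 mm. A picture is of the moment at which its call begins: read the wrist's pose just before it. There is no depth.
- arm.finish_job(): hands the job in, once; it reports no verdict.
The state is a dict: "t": time; "qpos": joint angles; "joint_velocities": joint speeds; "effort": joint torques, N m; "tool_pos": TCP position; "eef_rot": TCP orientation; "ft_force": force on the tool from outside, world axes, zero at the start; "torque": the same for the moment, N m; "gripper_width": finger opening in m.
Only numpy, scipy, OpenCV 4.12 (cv2) and the standard library are available. Lean on these libraries where they do the work, as an engineer would, in place of code of your own. Each camera call takes 0.05 s, during which the arm holds its last target. There are 200 camera calls.

### The job

Sort the five loose fittings on the bench (two bar handles, two levelling feet and one socket insert) into the three blue bins: each bin already holds one piece of the kind it is for. Everything goes down on the bin's floor, nothing stacked: the handles lying flat across the bin, parallel to the one already in it, the feet standing upright on their pads, the socket insert face up. Do not tip over or shove aside the small glue bottle that stands among them.

Things in the scene. Friction and masses are not known exactly. Their poses are not given: they have to be found in the camera images.
- bin_handles: Blue open parts bin, fixed; 190 long (x), 140 wide (y), walls and floor 4 thick (inner floor z = 4). Origin: centre of underside. +x: its back, away from the robot, yaw within 0.1 rad. Bins are alike, in any order side by side. This one holds a bar handle lying across its back part: bar along y at x = +55, legs to the back; the rest is free.
- bin_feet: Blue open parts bin, fixed; 190 long (x), 140 wide (y), walls and floor 4 thick (inner floor z = 4). Side walls 60 high, sloping to 28 over the front 60. Origin: centre of underside. +x: its back, away from the robot, yaw within 0.1 rad. Bins are alike, in any order side by side. This one holds a levelling foot standing at x = +55, y = 0.
- bin_sockets: Blue open parts bin, fixed; 190 long (x), 140 wide (y), walls and floor 4 thick (inner floor z = 4). Back wall 60 high, front lip 28. Origin: centre of underside. +x: its back, away from the robot, yaw within 0.1 rad. Bins are alike, in any order side by side. This one holds a socket insert, face up, at x = +55, y = 0.
- handle_a: Steel cabinet bar handle (a square U) lying on its side: bar 112 long (x), 12 wide (y), 14 high (z); two legs, 12 by 14, at x = +-50, reach 30 from the bar's centre line to its own +y. Origin: middle of the bar at half its thickness, 7 above the bench. Take it by the middle of the bar. 80 g. Both handles are alike.
- handle_b: Steel cabinet bar handle (a square U) lying on its side: bar 112 long (x), 12 wide (y), 14 high (z); two legs, 12 by 14, at x = +-50, reach 30 from the bar's centre line to its own +y. Origin: middle of the bar at half its thickness, 7 above the bench. Take it by the middle of the bar. 80 g. Both handles are alike.
- foot_a: Cabinet levelling foot, 72 high, standing on its pad: black pad 50 across, 9 high; hub narrowing to 26 across at 22; steel nut 22 across, 22 to 30 high; upright steel threaded stem 12 across, 30 to 72 high. Origin: centre of the pad's underside; z up the stem. 90 g. Both feet are alike.
- foot_b: Cabinet levelling foot, 72 high, standing on its pad: black pad 50 across, 9 high; hub narrowing to 26 across at 22; steel nut 22 across, 22 to 30 high; upright steel threaded stem 12 across, 30 to 72 high. Origin: centre of the pad's underside; z up the stem. 90 g. Both feet are alike.
- socket_insert: White electrical socket insert, face up: grey body 40 by 40 by 28 high under a white square face 45 by 45, from 28 to 40 high, with a round two-pin socket on top. Origin: centre of the underside; x and y along its sides, z up to the face. 60 g.
- glue_bottle: Closed white glue bottle, grey cap, 42 across, 115 high, standing among the fittings; not to be sorted. Origin: centre of underside, z up. A black tape roll (68 across, 19 high) and a grey tape measure (62 by 34, 56 high), not listed, are among the fittings too; centres on the bench are at least 100 apart. All sizes in mm.

How it is judged:
By the outcome, as a careful person would: the job done as asked, in the order asked, and still so for the second after the job is handed in, with the robot touching nothing.
It also fails if it takes over 128 s, if anything falls off the work surface, if the arm or the gripper's body presses on something with over 40 N, if the wrist force passes 120 N, or if a joint passes its speed limit or range.

## Working session

There is one attempt and no reset: what is moved stays moved. The work goes in short steps, Python scripts to look and compute and a tool call to move; the robot and the scene stay as the last step left them, time stands still between calls to the robot, and variables do not carry over. Pictures are saved under pics/ and viewed, about 12 in all and at most 16, crops included, and the job is handed in when it is done.

Besides the shell and the picture viewer there is one more tool, called after "Emit:" in YAML: its name, and indented under it one key for each argument. carry_out: Moves the arm, as the interface text tells. Its arguments: {"type":"object","properties":{"linear":{"type":"array"},"angular":{"type":"array"},"grip":{"type":"array"}},"required":["linear","angular","grip"]}

```bash
mkdir -p pics; cat > h.py <<'E'
import numpy as np, cv2
from scipy.spatial.transform import Rotation as R
from plant import arm, optics
def cam(name):
    st=arm.get_state(); s=optics.snapshot(name)
    if name=="wrist":
        T=np.eye(4);T[:3,:3]=R.from_rotvec(st["eef_rot"]).as_matrix();T[:3,3]=st["tool_pos"]
        T=T@np.array(s["T_tool_cam"])
    else:
        T=np.eye(4);o=np.array(s["orientation"]);T[:3,:3]=o if o.shape==(3,3) else R.from_rotvec(o).as_matrix();T[:3,3]=s["origin"]
    return s["img"],np.array(s["K"]),T
def ray(px,K,T,z):
    p=np.atleast_2d(px).astype(float)
    d=np.c_[p,np.ones(len(p))]@np.linalg.inv(K).T@T[:3,:3].T
    return T[:3,3]+d*((z-T[2,3])/d[:,2])[:,None]
def proj(P,K,T):
    c=(np.atleast_2d(P)-T[:3,3])@T[:3,:3]; u=c@K.T; return u[:,:2]/u[:,2:]
def save(n,img): cv2.imwrite(f"pics/{n}.png",cv2.cvtColor(img,cv2.COLOR_RGB2BGR))
E
python3 - <<'E'
from h import *
print(arm.get_state())
for n in("top","side"):
    s=optics.snapshot(n); print(n,s["K"],s["origin"],s["orientation"])
    save(n+"0",s["img"]); np.savez(n+"0",**{k:s[k] for k in s})
E
```

```text
{'t': 0.0, 'qpos': array([-1.03292152e+00,  3.59397056e-01,  1.10351114e-02, -3.05247521e-04,
       -1.22406150e+00, -2.88121837e-01]), 'joint_velocities': array([ 0.00010888,  0.00061114, -0.00077129,  0.00065061, -0.00136481,
       -0.00163395]), 'effort': array([-7.89776041e-04, -5.83325601e+01,  2.93423152e+01,  6.93688273e+00,
       -5.97837236e-03,  4.20025094e-05]), 'tool_pos': array([ 0.16669383, -0.65360436,  0.23035484]), 'eef_rot': array([ 3.91081476e-01, -3.11676143e+00, -2.52160690e-03]), 'ft_force': array([-0.7009597 , -0.10616481,  0.57103906]), 'torque': array([ 0.02930485, -0.0073523 , -0.0095736 ]), 'gripper_width': 0.08528295607087387}
top [[451.36163028   0.         314.74914749]
 [  0.         451.36163028 243.11097441]
 [  0.           0.           1.        ]] [ 0.37838807 -0.00464532  1.04097234] [-2.14248115  2.17331967 -0.11077314]
side [[495.52110479   0.         320.15542901]
 [  0.         495.52110479 239.72617087]
 [  0.           0.           1.        ]] [-0.02550824 -0.61021453  0.49814664] [-2.0182018   0.70704614 -0.42785494]
```

View pics/top0.png

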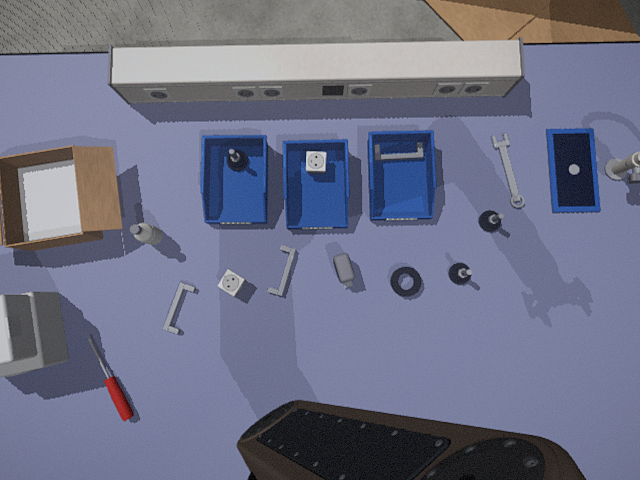

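View pics/side0.png

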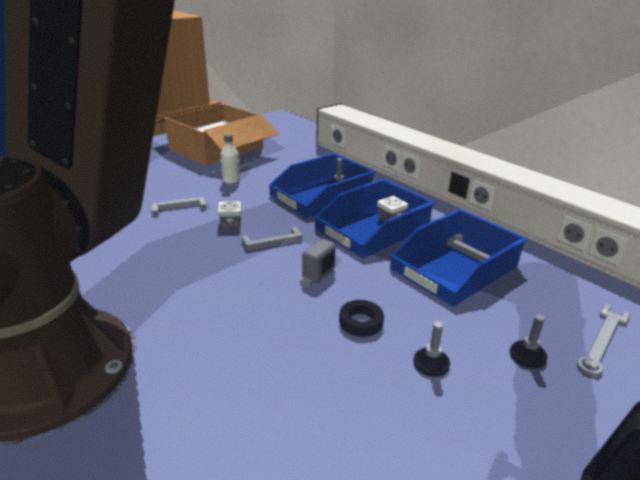

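Top view (up = +x, left = +y): bins left to right are feet (235,180), sockets (316,185) and handles (402,175). Loose handles are at (180,307) and (282,270), the socket at (231,283), and the feet pads at (489,222) and (460,274). The bottle is at (146,234), the tape measure at (344,268) and the tape roll at (406,282). The side view agrees.

```bash
python3 - <<'E'
from h import *
s=np.load("top0.npz"); img=s["img"];K=s["K"];T=np.eye(4);T[:3,:3]=R.from_rotvec(s["orientation"]).as_matrix();T[:3,3]=s["origin"]
hsv=cv2.cvtColor(img,cv2.COLOR_RGB2HSV)
print("bench",hsv[330,300],"bin",hsv[200,310],"foot",hsv[222,486])
f=lambda a:np.round(a*1000,0).astype(int).tolist()
blue=((hsv[...,1]>150)&(hsv[...,0]>100)&(hsv[...,0]<130)).astype(np.uint8)
for c in cv2.findContours(blue,cv2.RETR_EXTERNAL,cv2.CHAIN_APPROX_NONE)[0]:
    if cv2.contourArea(c)<2000: continue
    r=cv2.boxPoints(cv2.minAreaRect(c)); a=cv2.approxPolyDP(c,3,True)[:,0]
    print("bin",a.tolist(),"z60",f(ray(a,K,T,.06)[:,:2]),"z0",f(ray(a,K,T,0)[:,:2]))
roi=np.zeros_like(blue);roi[228:345,155:300]=1
m=((hsv[...,1]<55)&(hsv[...,2]>90)).astype(np.uint8)*roi
for c in cv2.findContours(m,cv2.RETR_EXTERNAL,cv2.CHAIN_APPROX_NONE)[0]:
    if cv2.contourArea(c)<60: continue
    r=cv2.minAreaRect(c); a=cv2.approxPolyDP(c,2,True)[:,0]
    z=.014 if cv2.contourArea(c)<420 and max(r[1])>35 else .04
    print("obj",r,cv2.contourArea(c),"z",z,f(ray(cv2.boxPoints(r),K,T,z)[:,:2]),"approx",f(ray(a,K,T,z)[:,:2]))
d=(hsv[...,2]<70).astype(np.uint8); roi[:]=0;roi[200:300,440:520]=1;d*=roi
for c in cv2.findContours(d,cv2.RETR_EXTERNAL,cv2.CHAIN_APPROX_NONE)[0]:
    if cv2.contourArea(c)<60: continue
    (x,y),r=cv2.minEnclosingCircle(c);print("pad",(x,y),r,f(ray([[x,y]],K,T,.005)))
big=np.vstack([np.hstack([cv2.resize(img[225:345,150:310],None,fx=4,fy=4)])])
save("crop1",big)
E
```

```text
bench [116  59 164] bin [110 173 149] foot [122  79  55]
bin [[283, 141], [287, 227], [346, 227], [347, 141]] z60 [[722, 73], [527, 66], [525, -64], [720, -70]] z0 [[743, 78], [536, 70], [534, -67], [740, -74]]
bin [[265, 135], [202, 136], [205, 221], [266, 222]] z60 [[737, 114], [737, 256], [543, 247], [539, 112]] z0 [[759, 121], [759, 272], [553, 262], [548, 119]]
bin [[369, 132], [371, 219], [432, 217], [436, 186], [432, 131]] z60 [[740, -120], [542, -119], [544, -253], [613, -265], [739, -261]] z0 [[762, -127], [552, -126], [554, -268], [628, -281], [761, -277]]
bin [[548, 129], [553, 211], [598, 211], [592, 129]] z60 [[739, -520], [553, -518], [552, -616], [738, -618]] z0 [[761, -552], [564, -549], [562, -653], [760, -656]]
obj ((177.11260986328125, 307.5321350097656), (18.571163177490234, 52.0458984375), 21.124719619750977) 354.0 z 0.014 [[307, 359], [416, 319], [400, 279], [292, 319]] approx [[411, 309], [409, 316], [379, 324], [382, 331], [375, 326], [308, 352], [292, 320], [308, 316], [317, 336], [397, 306], [390, 283], [399, 279]]
obj ((230.5147247314453, 282.191162109375), (23.469127655029297, 21.551715850830078), 32.47119140625) 418.0 z 0.04 [[402, 228], [442, 203], [414, 158], [374, 184]] approx [[437, 201], [413, 221], [400, 223], [378, 185], [399, 168], [417, 163]]
obj ((281.4170837402344, 269.8959655761719), (16.25971031188965, 49.99970245361328), 16.46001434326172) 336.5 z 0.014 [[387, 116], [495, 84], [484, 48], [376, 81]] approx [[494, 81], [483, 85], [478, 67], [469, 65], [392, 90], [399, 111], [390, 115], [378, 81], [480, 51]]
obj ((158.5, 237.5), (13.0, 7.0), 90.0) 62.5 z 0.04 [[525, 364], [525, 348], [496, 348], [496, 363]] approx [[525, 360], [496, 363], [509, 348], [520, 348]]
pad (459.4375, 273.21875) 10.92263412475586 [[422, -324, 5]]
pad (489.5, 221.0) 10.735555648803711 [[542, -399, 5]]
```

View pics/crop1.png

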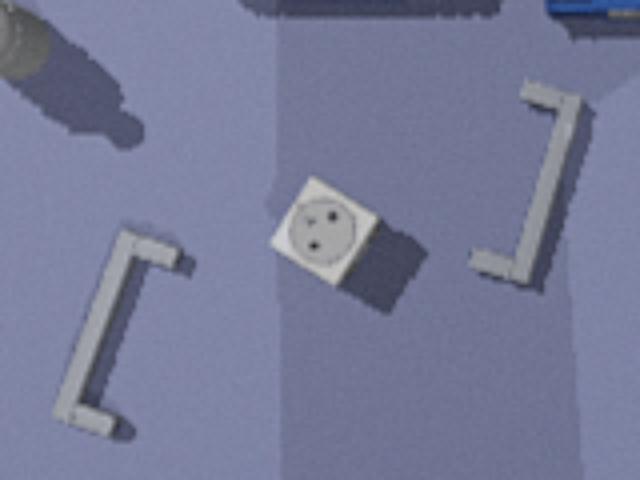

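```bash
cat >> h.py <<'E'
def goal(x,y,z,a=0,st=None):
    "world TCP goal; a=deg ccw turn of tool about vertical from tool x=-X,y=+Y"
    st=st or arm.get_state(); R0=R.from_rotvec(st["eef_rot"])
    Rg=R.from_euler("z",a,degrees=True)*R.from_matrix([[-1,0,0],[0,1,0],[0,0,-1]])
    l=R0.inv().apply(np.array([x,y,z])-st["tool_pos"]); w=(R0.inv()*Rg).as_rotvec(degrees=True)
    print("goal",(x,y,z,a),"linear",np.round(l,4).tolist(),"ang",np.round(w,2).tolist(),"rows>=",round(max(np.linalg.norm(l)/.05,np.linalg.norm(w)/8.59),1))
E
python3 - <<'E'
from h import *
goal(.45,-.36,.28,0)
print(np.round(optics.snapshot("wrist")["T_tool_cam"],3), arm.pinch_z)
E
```

```text
goal (0.45, -0.36, 0.28, 0) linear [-0.347, 0.2146, -0.0493] ang [0.08, -0.02, 14.31] rows>= 8.2
[[-0.    -0.966 -0.26   0.065]
 [ 1.    -0.    -0.001  0.   ]
 [ 0.001 -0.26   0.966 -0.143]
 [ 0.     0.     0.     1.   ]] 0.0187
```

Emit:
carry_out:
  linear:
    - [-0.347,0.2146,-0.0493]
    - [-0.347,0.2146,-0.0493]
    - [-0.347,0.2146,-0.0493]
    - [-0.347,0.2146,-0.0493]
    - [-0.347,0.2146,-0.0493]
    - [-0.347,0.2146,-0.0493]
    - [-0.347,0.2146,-0.0493]
    - [-0.347,0.2146,-0.0493]
    - [-0.347,0.2146,-0.0493]
    - [-0.347,0.2146,-0.0493]
  angular:
    - [0.08,0,14.3]
    - [0.08,0,14.3]
    - [0.08,0,14.3]
    - [0.08,0,14.3]
    - [0.08,0,14.3]
    - [0.08,0,14.3]
    - [0.08,0,14.3]
    - [0.08,0,14.3]
    - [0.08,0,14.3]
    - [0.08,0,14.3]
  grip: [0.04,0.04,0.04,0.04,0.04,0.04,0.04,0.04,0.04,0.04]

```text
t: 1.15
tool_pos: [0.4514, -0.3587, 0.2806]
eef_rot: [-0.005, 3.141, -0.002]
ft_force: [-1.3, -0.4, -0.3]
gripper_width: 0.0393
```

```bash
python3 - <<'E'
from h import *
img,K,T=cam("wrist"); save("w1",img)
st=arm.get_state();print(st["t"],st["tool_pos"],np.round(st["qpos"],2),st["gripper_width"])
hsv=cv2.cvtColor(img,cv2.COLOR_RGB2HSV)
d=(hsv[...,2]<70).astype(np.uint8)
for c in cv2.findContours(d,cv2.RETR_EXTERNAL,cv2.CHAIN_APPROX_NONE)[0]:
    if cv2.contourArea(c)<300: continue
    (x,y),r=cv2.minEnclosingCircle(c);print((x,y),r,cv2.boundingRect(c),ray([[x,y]],K,T,.005).round(4))
P=proj([[.422,-.324,.0],[.542,-.399,0],[.422,-.324,.072],[.542,-.399,.072]],K,T);print(P.round())
E
```

```text
1.2 [ 0.45040362 -0.3596022   0.28037432] [-0.33  0.17 -0.13  0.   -1.27 -1.24] 0.039820025016172794
(319.5, 450.5) 320.7687072753906 (0, 261, 640, 219) [[ 0.7656 -0.3731  0.005 ]]
(625.0, 197.0) 24.186872482299805 (612, 176, 27, 43) [[ 0.4478 -0.0543  0.005 ]]
(366.0521240234375, 169.8696746826172) 22.9468994140625 (344, 148, 44, 45) [[ 0.4208 -0.3239  0.005 ]]
(493.10870361328125, 154.1521759033203) 37.200374603271484 (457, 121, 73, 67) [[ 0.4047 -0.1958  0.005 ]]
[[366. 171.]
 [295. 280.]
 [372. 178.]
 [289. 306.]]
```

View pics/w1.png

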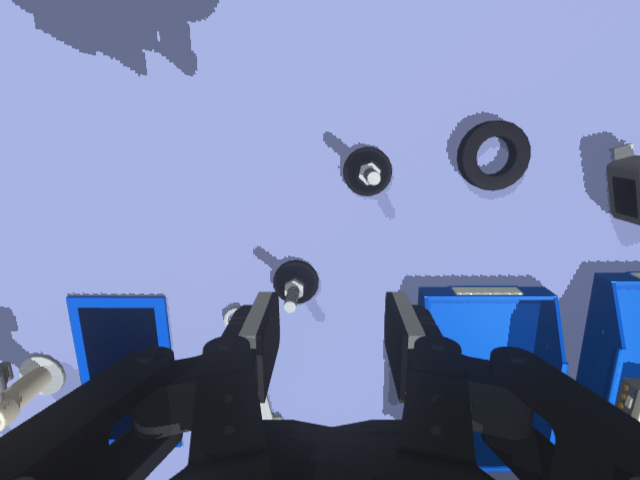

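Wrist view: near foot pad at (366,170) gives (0.421,-0.324), and the far foot is at (296,282). Both match the top view to within about 2 mm.

```bash
python3 - <<'E'
from h import *
goal(.4212,-.324,.1,0);goal(.4212,-.324,.036,0)
E
```

```text
goal (0.4212, -0.324, 0.1, 0) linear [0.0291, 0.0359, 0.1803] ang [-0.07, -0.02, 0.13] rows>= 3.7
goal (0.4212, -0.324, 0.036, 0) linear [0.0291, 0.0359, 0.2443] ang [-0.07, -0.02, 0.13] rows>= 5.0
```

Emit:
carry_out:
  linear:
    - [0.029,0.036,0.05]
    - [0.029,0.036,0.1]
    - [0.029,0.036,0.15]
    - [0.029,0.036,0.18]
    - [0.029,0.036,0.21]
    - [0.029,0.036,0.23]
    - [0.029,0.036,0.244]
    - [0.029,0.036,0.244]
    - [0.029,0.036,0.244]
    - [0.029,0.036,0.244]
  angular:
    - [0,0,0]
    - [0,0,0]
    - [0,0,0]
    - [0,0,0]
    - [0,0,0]
    - [0,0,0]
    - [0,0,0]
    - [0,0,0]
    - [0,0,0]
    - [0,0,0]
  grip: [0.04,0.04,0.04,0.04,0.04,0.04,0.04,0.04,0.0,0.0]

```text
t: 2.2
tool_pos: [0.4213, -0.3253, 0.0375]
eef_rot: [0.001, 3.14, -0.003]
ft_force: [0.5, 2.3, -0.5]
gripper_width: 0.0117
```

Emit:
carry_out:
  linear:
    - [0,0,0]
    - [0,0,0]
    - [0,0,-0.02]
    - [0,0,-0.06]
    - [0,0,-0.1]
    - [0,0,-0.15]
    - [0,0,-0.2]
    - [0,0,-0.2]
  angular:
    - [0,0,0]
    - [0,0,0]
    - [0,0,0]
    - [0,0,0]
    - [0,0,0]
    - [0,0,0]
    - [0,0,0]
    - [0,0,0]
  grip: [0,0,0,0,0,0,0,0]

```text
t: 3.0
tool_pos: [0.4242, -0.3262, 0.2446]
eef_rot: [-0.002, 3.13, -0.011]
ft_force: [0.6, 0.3, -2.2]
gripper_width: 0.0104
```

```bash
python3 - <<'E'
from h import *
goal(.58,.12,.235,0)
E
```

```text
goal (0.58, 0.12, 0.235, 0) linear [-0.1563, 0.446, 0.0082] ang [-0.42, 0.69, 0.08] rows>= 9.5
```

Emit:
carry_out:
  linear:
    - [-0.156,0.446,0.008]
    - [-0.156,0.446,0.008]
    - [-0.156,0.446,0.008]
    - [-0.156,0.446,0.008]
    - [-0.156,0.446,0.008]
    - [-0.156,0.446,0.008]
    - [-0.156,0.446,0.008]
    - [-0.156,0.446,0.008]
    - [-0.156,0.446,0.008]
    - [-0.156,0.446,0.008]
  angular:
    - [0,0,0]
    - [0,0,0]
    - [0,0,0]
    - [0,0,0]
    - [0,0,0]
    - [0,0,0]
    - [0,0,0]
    - [0,0,0]
    - [0,0,0]
    - [0,0,0]
  grip: [0,0,0,0,0,0,0,0,0,0]

```text
t: 4.0
tool_pos: [0.5777, 0.1253, 0.2275]
eef_rot: [-0.004, 3.141, -0.002]
ft_force: [-1.1, -0.0, -1.1]
gripper_width: 0.0105
```

Emit:
carry_out:
  linear:
    - [0,0,0]
    - [0,0,0]
    - [0,0,0]
  angular:
    - [0,0,0]
    - [0,0,0]
    - [0,0,0]
  grip: [0,0,0]

```text
t: 4.3
tool_pos: [0.5765, 0.1208, 0.228]
eef_rot: [0.001, 3.142, -0.002]
ft_force: [0.2, -0.3, -1.3]
gripper_width: 0.0104
```

```bash
python3 - <<'E'
from h import *
img,K,T=cam("wrist"); save("w2",img)
st=arm.get_state();print(st["t"],st["tool_pos"],st["eef_rot"],st["gripper_width"])
# predicted bin rims with nominal poses
for n,(cx,cy,yaw) in dict(feet=(.642,.185,0),sock=(.626,.0015,-.01),hand=(.645,-.19,0)).items():
    c,s=np.cos(yaw),np.sin(yaw)
    for a in [(-.095,.07,.028),(-.095,-.07,.028),(-.035,.07,.06),(-.035,-.07,.06),(.095,.07,.06),(.095,-.07,.06),(-.095,.07,0),(-.095,-.07,0)]:
        print(n,a,proj([[cx+c*a[0]-s*a[1],cy+s*a[0]+c*a[1],a[2]]],K,T).round(0)[0])
E
```

```text
4.35 [0.57658996 0.12061918 0.22815311] [ 1.22809049e-03  3.14134826e+00 -1.97391648e-03] 0.01015567325599802
feet (-0.095, 0.07, 0.028) [491. 179.]
feet (-0.095, -0.07, 0.028) [325. 179.]
feet (-0.035, 0.07, 0.06) [499. 258.]
feet (-0.035, -0.07, 0.06) [325. 258.]
feet (0.095, 0.07, 0.06) [483. 398.]
feet (0.095, -0.07, 0.06) [325. 398.]
feet (-0.095, 0.07, 0) [480. 175.]
feet (-0.095, -0.07, 0) [325. 175.]
sock (-0.095, 0.07, 0.028) [274. 160.]
sock (-0.095, -0.07, 0.028) [105. 159.]
sock (-0.035, 0.07, 0.06) [270. 240.]
sock (-0.035, -0.07, 0.06) [ 94. 238.]
sock (0.095, 0.07, 0.06) [275. 383.]
sock (0.095, -0.07, 0.06) [115. 381.]
sock (-0.095, 0.07, 0) [278. 158.]
sock (-0.095, -0.07, 0) [122. 157.]
hand (-0.095, 0.07, 0.028) [ 47. 182.]
hand (-0.095, -0.07, 0.028) [-118.  182.]
hand (-0.035, 0.07, 0.06) [ 34. 262.]
hand (-0.035, -0.07, 0.06) [-139.  262.]
hand (0.095, 0.07, 0.06) [ 62. 401.]
hand (0.095, -0.07, 0.06) [-95. 401.]
hand (-0.095, 0.07, 0) [ 68. 179.]
hand (-0.095, -0.07, 0) [-85. 179.]
```

View pics/w2.png

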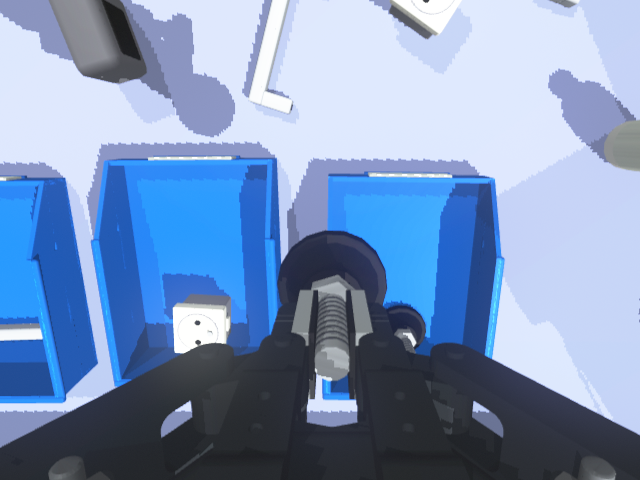

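Wrist view 2: the bin rims match prediction to within 3–4 px. Feet bin centre is about (0.642,0.188), sockets about (0.626,0.002). The foot is held upright, and the existing foot is at (405,328).

Emit:
carry_out:
  linear:
    - [-0.033,0.02,0.02]
    - [-0.0655,0.0395,0.04]
    - [-0.0655,0.0395,0.06]
    - [-0.0655,0.0395,0.09]
    - [-0.0655,0.0395,0.12]
    - [-0.0655,0.0395,0.15]
    - [-0.0655,0.0395,0.17]
    - [-0.0655,0.0395,0.18]
    - [-0.0655,0.0395,0.183]
    - [-0.0655,0.0395,0.183]
  angular:
    - [0,0,0]
    - [0,0,0]
    - [0,0,0]
    - [0,0,0]
    - [0,0,0]
    - [0,0,0]
    - [0,0,0]
    - [0,0,0]
    - [0,0,0]
    - [0,0,0]
  grip: [0,0,0,0,0,0,0,0,0,0]

```text
t: 5.35
tool_pos: [0.6429, 0.1606, 0.0456]
eef_rot: [0.0, 3.141, -0.002]
ft_force: [1.0, -0.3, -1.6]
gripper_width: 0.01
```

Emit:
carry_out:
  linear:
    - [0,0,0.001]
    - [0,0,0.002]
    - [0,0,0.002]
    - [0,0,0.002]
  angular:
    - [0,0,0]
    - [0,0,0]
    - [0,0,0]
    - [0,0,0]
  grip: [0,0,0,0]

```text
t: 5.75
tool_pos: [0.6426, 0.161, 0.0434]
eef_rot: [-0.0, 3.141, -0.002]
ft_force: [-0.4, -0.6, -0.5]
gripper_width: 0.0105
```

Emit:
carry_out:
  linear:
    - [0,0,0.001]
    - [0,0,0.001]
    - [0,0,0.001]
  angular:
    - [0,0,0]
    - [0,0,0]
    - [0,0,0]
  grip: [0,0,0]

```text
t: 6.05
tool_pos: [0.6424, 0.1609, 0.0419]
eef_rot: [-0.0, 3.141, -0.002]
ft_force: [-0.3, -0.4, -1.2]
gripper_width: 0.0105
```

Emit:
carry_out:
  linear:
    - [0,0,0]
    - [0,0,0]
    - [0,0,0]
    - [0,0,-0.01]
    - [0,0,-0.04]
    - [0,0,-0.08]
    - [0,0,-0.12]
    - [0,0,-0.17]
    - [0,0,-0.2]
    - [0,0,-0.2]
  angular:
    - [0,0,0]
    - [0,0,0]
    - [0,0,0]
    - [0,0,0]
    - [0,0,0]
    - [0,0,0]
    - [0,0,0]
    - [0,0,0]
    - [0,0,0]
    - [0,0,0]
  grip: [0.03,0.03,0.03,0.03,0.03,0.03,0.03,0.03,0.03,0.03]

```text
t: 7.05
tool_pos: [0.6448, 0.1618, 0.2492]
eef_rot: [-0.001, 3.132, 0.004]
ft_force: [-0.1, 0.2, -0.8]
gripper_width: 0.0297
```

```bash
python3 - <<'E'
from h import *
goal(.5415,-.399,.235,0)
E
```

```text
goal (0.5415, -0.399, 0.235, 0) linear [0.1038, -0.5608, 0.0118] ang [0.14, 0.56, 0.04] rows>= 11.4
```

Emit:
carry_out:
  linear:
    - [0.104,-0.561,0.01]
    - [0.104,-0.561,0.01]
    - [0.104,-0.561,0.01]
    - [0.104,-0.561,0.01]
    - [0.104,-0.561,0.01]
    - [0.104,-0.561,0.01]
    - [0.104,-0.561,0.01]
    - [0.104,-0.561,0.01]
    - [0.104,-0.561,0.01]
    - [0.104,-0.561,0.01]
  angular:
    - [0,0,0]
    - [0,0,0]
    - [0,0,0]
    - [0,0,0]
    - [0,0,0]
    - [0,0,0]
    - [0,0,0]
    - [0,0,0]
    - [0,0,0]
    - [0,0,0]
  grip: [0.04,0.04,0.04,0.04,0.04,0.04,0.04,0.04,0.04,0.04]

```text
t: 8.05
tool_pos: [0.5506, -0.3323, 0.2344]
eef_rot: [-0.001, 3.141, -0.002]
ft_force: [1.0, -0.6, -0.1]
gripper_width: 0.04
```

```bash
python3 - <<'E'
from h import *
goal(.5415,-.399,.2319,0)
E
```

```text
goal (0.5415, -0.399, 0.2319, 0) linear [0.0091, -0.0667, 0.0025] ang [-0.09, 0.04, 0.02] rows>= 1.3
```

Emit:
carry_out:
  linear:
    - [0.006,-0.05,0]
    - [0.006,-0.05,0.0]
    - [0.006,-0.05,0.0]
    - [0.006,-0.05,0]
  angular:
    - [0,0,0]
    - [0,0,0]
    - [0,0,0]
    - [0,0,0]
  grip: [0.04,0.04,0.04,0.04]

```text
t: 8.45
tool_pos: [0.5453, -0.3799, 0.2339]
eef_rot: [-0.0, 3.141, -0.002]
ft_force: [-0.5, 0.4, 0.6]
gripper_width: 0.04
```

```bash
python3 - <<'E'
from h import *
img,K,T=cam("wrist"); cv2.imwrite("pics/w3.png",img[...,::-1])
hsv=cv2.cvtColor(img,cv2.COLOR_RGB2HSV); print(arm.get_state()["tool_pos"])
d=(hsv[...,2]<80).astype(np.uint8)
p=proj([[.542,-.399,.005]],K,T)[0];print(p)
n,l,s,c=cv2.connectedComponentsWithStats(d)
for i in range(1,n):
    if s[i,4]>200: print(s[i],c[i].round(),ray(c[i],K,T,.005).round(4))
goal(.5415,-.399,.036,0)
E
```

```text
[ 0.54559341 -0.37950986  0.23414356]
[311.18003365 203.75428154]
[ 507    0   92   86 5047] [553.  41.] [[ 0.4041 -0.1945  0.005 ]]
[ 286  178   53   53 1596] [312. 201.] [[ 0.5398 -0.3978  0.005 ]]
[    0   238   640   242 74753] [297. 402.] [[ 0.7549 -0.4174  0.005 ]]
goal (0.5415, -0.399, 0.036, 0) linear [0.0042, -0.0192, 0.1982] ang [-0.07, 0.02, 0.07] rows>= 4.0
```

Emit:
carry_out:
  linear:
    - [0.0035,-0.019,0.03]
    - [0.0035,-0.019,0.08]
    - [0.0035,-0.019,0.12]
    - [0.0035,-0.019,0.15]
    - [0.0035,-0.019,0.175]
    - [0.0035,-0.019,0.19]
    - [0.0035,-0.019,0.197]
    - [0.0035,-0.019,0.197]
    - [0.0035,-0.019,0.197]
    - [0.0035,-0.019,0.197]
  angular:
    - [0,0,0]
    - [0,0,0]
    - [0,0,0]
    - [0,0,0]
    - [0,0,0]
    - [0,0,0]
    - [0,0,0]
    - [0,0,0]
    - [0,0,0]
    - [0,0,0]
  grip: [0.04,0.04,0.04,0.04,0.04,0.04,0.04,0.04,0.0,0.0]

```text
t: 9.5
tool_pos: [0.5429, -0.3999, 0.0385]
eef_rot: [-0.001, 3.139, -0.004]
ft_force: [0.2, 2.5, 0.1]
gripper_width: 0.0118
```

Emit:
carry_out:
  linear:
    - [0,0,0]
    - [0,0,0]
    - [0,0,-0.02]
    - [0,0,-0.06]
    - [0,0,-0.1]
    - [0,0,-0.15]
    - [0,0,-0.19]
    - [0,0,-0.19]
    - [0,0,-0.19]
  angular:
    - [0,0,0]
    - [0,0,0]
    - [0,0,0]
    - [0,0,0]
    - [0,0,0]
    - [0,0,0]
    - [0,0,0]
    - [0,0,0]
    - [0,0,0]
  grip: [0,0,0,0,0,0,0,0,0]

```text
t: 10.4
tool_pos: [0.5421, -0.3994, 0.2281]
eef_rot: [0.0, 3.139, -0.003]
ft_force: [-0.4, 0.5, -2.0]
gripper_width: 0.0106
```

```bash
python3 - <<'E'
from h import *
goal(.592,.214,.228,0)
E
```

```text
goal (0.592, 0.214, 0.228, 0) linear [-0.0498, 0.6134, -0.0008] ang [-0.1, 0.15, -0.01] rows>= 12.3
```

Emit:
carry_out:
  linear:
    - [-0.05,0.613,0]
    - [-0.05,0.613,0]
    - [-0.05,0.613,0]
    - [-0.05,0.613,0]
    - [-0.05,0.613,0]
    - [-0.05,0.613,0]
    - [-0.05,0.613,0]
    - [-0.05,0.613,0]
    - [-0.05,0.613,0]
    - [-0.05,0.613,0]
  angular:
    - [0,0,0]
    - [0,0,0]
    - [0,0,0]
    - [0,0,0]
    - [0,0,0]
    - [0,0,0]
    - [0,0,0]
    - [0,0,0]
    - [0,0,0]
    - [0,0,0]
  grip: [0,0,0,0,0,0,0,0,0,0]

```text
t: 11.4
tool_pos: [0.5812, 0.1006, 0.2244]
eef_rot: [0.0, -3.139, 0.004]
ft_force: [1.8, -0.1, -0.6]
gripper_width: 0.0102
```

Emit:
carry_out:
  linear:
    - [0,0,0]
    - [0,0,0]
    - [0,0,0]
  angular:
    - [0,0,0]
    - [0,0,0]
    - [0,0,0]
  grip: [0,0,0]

```text
t: 11.7
tool_pos: [0.5817, 0.0983, 0.2249]
eef_rot: [-0.0, -3.139, 0.004]
ft_force: [0.4, 0.7, -0.7]
gripper_width: 0.0107
```

```bash
python3 - <<'E'
from h import *
goal(.592,.214,.042,0)
E
```

```text
goal (0.592, 0.214, 0.042, 0) linear [-0.0107, 0.1162, 0.1826] ang [-0.13, -0.12, -0.0] rows>= 4.3
```

Emit:
carry_out:
  linear:
    - [-0.005,0.05,0]
    - [-0.01,0.1,0]
    - [-0.0105,0.1162,0.03]
    - [-0.0105,0.1162,0.07]
    - [-0.0105,0.1162,0.11]
    - [-0.0105,0.1162,0.14]
    - [-0.0105,0.1162,0.165]
    - [-0.0105,0.1162,0.177]
    - [-0.0105,0.1162,0.182]
    - [-0.0105,0.1162,0.182]
  angular:
    - [0,0,0]
    - [0,0,0]
    - [0,0,0]
    - [0,0,0]
    - [0,0,0]
    - [0,0,0]
    - [0,0,0]
    - [0,0,0]
    - [0,0,0]
    - [0,0,0]
  grip: [0,0,0,0,0,0,0,0,0,0]

```text
t: 12.7
tool_pos: [0.5933, 0.2142, 0.0442]
eef_rot: [0.001, 3.141, -0.003]
ft_force: [0.4, -0.2, -1.0]
gripper_width: 0.0103
```

Emit:
carry_out:
  linear:
    - [0,0,0.001]
    - [0,0,0.002]
    - [0,0,0.003]
    - [0,0,0.003]
  angular:
    - [0,0,0]
    - [0,0,0]
    - [0,0,0]
    - [0,0,0]
  grip: [0,0,0,0]

```text
t: 13.1
tool_pos: [0.5935, 0.2154, 0.0422]
eef_rot: [-0.001, 3.14, -0.001]
ft_force: [-1.3, 0.3, 4.8]
gripper_width: 0.0106
```

Contact (+5 N). Release and retreat, then go over to the socket insert.

Emit:
carry_out:
  linear:
    - [0,0,-0.001]
    - [0,0,-0.001]
    - [0,0,-0.001]
    - [0,0,-0.01]
    - [0,0,-0.04]
    - [0,0,-0.08]
    - [0,0,-0.12]
    - [0,0,-0.17]
    - [0,0,-0.2]
    - [0,0,-0.2]
  angular:
    - [0,0,0]
    - [0,0,0]
    - [0,0,0]
    - [0,0,0]
    - [0,0,0]
    - [0,0,0]
    - [0,0,0]
    - [0,0,0]
    - [0,0,0]
    - [0,0,0]
  grip: [0.03,0.03,0.03,0.03,0.03,0.03,0.03,0.03,0.03,0.03]

```text
t: 14.1
tool_pos: [0.5951, 0.2161, 0.2477]
eef_rot: [-0.001, 3.133, 0.005]
ft_force: [-0.7, 0.6, -0.8]
gripper_width: 0.03
```

```bash
python3 - <<'E'
from h import *
goal(.46,.19,.26,0)
E
```

```text
goal (0.46, 0.19, 0.26, 0) linear [0.1351, -0.0259, -0.0136] ang [0.18, 0.5, 0.04] rows>= 2.8
```

Emit:
carry_out:
  linear:
    - [0.04,-0.01,-0.014]
    - [0.08,-0.02,-0.014]
    - [0.12,-0.026,-0.014]
    - [0.135,-0.026,-0.014]
    - [0.135,-0.026,-0.014]
    - [0.135,-0.026,-0.014]
  angular:
    - [0,0,0]
    - [0,0,0]
    - [0,0,0]
    - [0,0,0]
    - [0,0,0]
    - [0,0,0]
  grip: [0.065,0.065,0.065,0.065,0.065,0.065]

```text
t: 14.7
tool_pos: [0.4583, 0.1895, 0.2555]
eef_rot: [-0.002, 3.141, -0.001]
ft_force: [0.2, -0.3, -0.4]
gripper_width: 0.0652
```

```bash
python3 - <<'E'
from h import *
img,K,T=cam("wrist"); save("w4",img)
hsv=cv2.cvtColor(img,cv2.COLOR_RGB2HSV); print(arm.get_state()["tool_pos"])
print(proj([[.408,.193,.04],[.35,.33,.014],[.435,.085,.014]],K,T))
print(hsv[5:480:40,320].tolist())
E
```

```text
[0.45860179 0.18952793 0.2551978 ]
[[335.69826192 152.31973922]
 [489.65428829  84.41750231]
 [221.11935754 180.30575504]]
[[114, 66, 231], [114, 66, 232], [113, 67, 232], [114, 69, 152], [105, 4, 229], [113, 65, 232], [113, 67, 232], [108, 123, 129], [107, 216, 233], [113, 107, 57], [112, 121, 40], [112, 70, 40]]
```

View pics/w4.png

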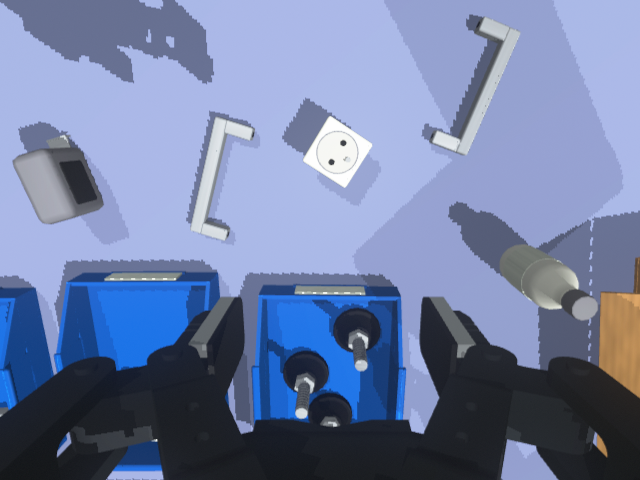

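Both feet stand upright, with pads at (357,327) and (306,372). The socket is at (337,152), the handles at (207,177) and (490,85), and the bottle at (545,280).

```bash
python3 - <<'E'
from h import *
img,K,T=cam("wrist")
hsv=cv2.cvtColor(img,cv2.COLOR_RGB2HSV)
m=((hsv[...,1]<40)&(hsv[...,2]>120)).astype(np.uint8); m=cv2.morphologyEx(m,cv2.MORPH_CLOSE,np.ones((5,5)))
for c in cv2.findContours(m[:250],cv2.RETR_EXTERNAL,cv2.CHAIN_APPROX_NONE)[0]:
    if cv2.contourArea(c)<500: continue
    x,y,w,h=cv2.boundingRect(c)
    z=.04 if 290<x<320 else .014
    P=ray(c[:,0],K,T,z)[:,:2].astype(np.float32)*1000
    (cx,cy),wh,a=cv2.minAreaRect(P); bx=cv2.boxPoints(((cx,cy),wh,a))
    print((x,y,w,h),"z",z,"c",round(cx,1),round(cy,1),"size",np.round(wh,1),"ang",round(a,1),bx.round(0).tolist())
    if z==.04: goal(cx/1e3,cy/1e3,.1,a); goal(cx/1e3,cy/1e3,.1,a-90)
E
```

```text
(13, 150, 63, 74) z 0.014 c 441.9 -83.8 size [67.  37.4] ang 15.6 [[405.0, -75.0], [415.0, -111.0], [479.0, -93.0], [469.0, -57.0]]
(190, 117, 65, 123) z 0.014 c 435.4 84.7 size [ 37.4 112. ] ang 72.8 [[376.0, 83.0], [483.0, 50.0], [494.0, 86.0], [387.0, 119.0]]
(303, 116, 70, 72) z 0.04 c 407.7 194.1 size [45.3 45.2] ang 57.6 [[377.0, 187.0], [415.0, 163.0], [439.0, 201.0], [401.0, 225.0]]
goal (0.40774465942382815, 0.19405125427246095, 0.1, 57.5959587097168) linear [0.051, 0.0049, 0.1549] ang [-0.09, -0.05, -57.59] rows>= 6.7
goal (0.40774465942382815, 0.19405125427246095, 0.1, -32.4040412902832) linear [0.051, 0.0049, 0.1549] ang [-0.1, 0.03, 32.41] rows>= 3.8
(432, 16, 89, 139) z 0.014 c 353.7 316.7 size [ 35.5 111.9] ang 69.8 [[295.0, 319.0], [400.0, 281.0], [412.0, 314.0], [307.0, 353.0]]
```

Emit:
carry_out:
  linear:
    - [0.02,0.002,0.03]
    - [0.04,0.005,0.06]
    - [0.051,0.005,0.1]
    - [0.051,0.005,0.14]
    - [0.051,0.005,0.17]
    - [0.051,0.005,0.2]
    - [0.051,0.005,0.22]
    - [0.051,0.005,0.235]
    - [0.051,0.005,0.244]
    - [0.051,0.005,0.245]
  angular:
    - [0,0,8.5]
    - [0,0,17]
    - [0,0,25]
    - [0,0,32.4]
    - [0,0,32.4]
    - [0,0,32.4]
    - [0,0,32.4]
    - [0,0,32.4]
    - [0,0,32.4]
    - [0,0,32.4]
  grip: [0.065,0.065,0.065,0.065,0.065,0.065,0.065,0.065,0.065,0.065]

```text
t: 15.8
tool_pos: [0.4069, 0.1933, 0.0087]
eef_rot: [-0.877, -3.016, 0.006]
ft_force: [0.1, -0.1, 0.4]
gripper_width: 0.0649
```

Emit:
carry_out:
  linear:
    - [0,0,0]
    - [0,0,0]
    - [0,0,0]
    - [0,0,0]
    - [0,0,0]
    - [0,0,0]
  angular:
    - [0,0,0]
    - [0,0,0]
    - [0,0,0]
    - [0,0,0]
    - [0,0,0]
    - [0,0,0]
  grip: [0.065,0.04,0.03,0.03,0.03,0.03]

```text
t: 16.4
tool_pos: [0.4075, 0.1943, 0.011]
eef_rot: [0.875, 3.016, 0.001]
ft_force: [0.0, -0.2, 7.2]
gripper_width: 0.0443
```

Emit:
carry_out:
  linear:
    - [0,0,-0.01]
    - [0,0,-0.04]
    - [0,0,-0.08]
    - [0,0,-0.12]
    - [0,0,-0.15]
    - [0,0,-0.15]
    - [0,0,-0.15]
  angular:
    - [0,0,0]
    - [0,0,0]
    - [0,0,0]
    - [0,0,0]
    - [0,0,0]
    - [0,0,0]
    - [0,0,0]
  grip: [0.03,0.03,0.03,0.03,0.03,0.03,0.03]

```text
t: 17.1
tool_pos: [0.4068, 0.1942, 0.1611]
eef_rot: [0.876, 3.016, 0.002]
ft_force: [-0.5, -0.1, -1.6]
gripper_width: 0.0441
```

```bash
python3 - <<'E'
from h import *
goal(.58,.002,.2,-.6)
E
```

```text
goal (0.58, 0.002, 0.2, -0.6) linear [-0.2492, -0.0694, -0.0388] ang [0.07, 0.07, -31.8] rows>= 5.2
```

Emit:
carry_out:
  linear:
    - [-0.04,-0.011,-0.02]
    - [-0.08,-0.022,-0.0388]
    - [-0.12,-0.033,-0.0388]
    - [-0.16,-0.044,-0.0388]
    - [-0.2,-0.055,-0.0388]
    - [-0.23,-0.064,-0.0388]
    - [-0.249,-0.0694,-0.0388]
    - [-0.249,-0.0694,-0.0388]
    - [-0.249,-0.0694,-0.0388]
    - [-0.249,-0.0694,-0.0388]
  angular:
    - [0,0,-5]
    - [0,0,-10]
    - [0,0,-16]
    - [0,0,-22]
    - [0,0,-27]
    - [0,0,-31.8]
    - [0,0,-31.8]
    - [0,0,-31.8]
    - [0,0,-31.8]
    - [0,0,-31.8]
  grip: [0.03,0.03,0.03,0.03,0.03,0.03,0.03,0.03,0.03,0.03]

```text
t: 18.1
tool_pos: [0.5791, 0.0024, 0.1984]
eef_rot: [-0.016, -3.14, 0.003]
ft_force: [0.5, -0.0, 0.0]
gripper_width: 0.0442
```

```bash
python3 - <<'E'
from h import *
goal(.614,.002,.016,-.6)
img,K,T=cam("wrist"); save("w5",img)
for c in [(.626,.002,-.01)]:
    cx,cy,yaw=c
    for a in [(-.095,.07,.028),(-.095,-.07,.028),(-.035,.07,.06),(-.035,-.07,.06)]:
        print(a,proj([[cx+a[0]-yaw*a[1],cy+yaw*a[0]+a[1],a[2]]],K,T).round(0)[0])
E
```

```text
goal (0.614, 0.002, 0.016, -0.6) linear [-0.0351, 0.0003, 0.1823] ang [-0.09, -0.08, 0.02] rows>= 3.7
(-0.095, 0.07, 0.028) [424. 158.]
(-0.095, -0.07, 0.028) [240. 158.]
(-0.035, 0.07, 0.06) [429. 246.]
(-0.035, -0.07, 0.06) [235. 246.]
```

View pics/w5.png

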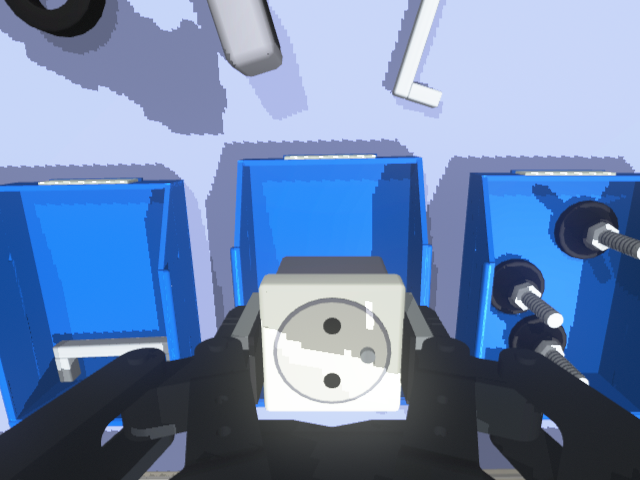

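Socket held square over its bin, whose rim corners (238,160) and (422,158) are as predicted. Lowering.

Emit:
carry_out:
  linear:
    - [-0.018,0,0.01]
    - [-0.035,0,0.03]
    - [-0.035,0,0.06]
    - [-0.035,0,0.09]
    - [-0.035,0,0.12]
    - [-0.035,0,0.145]
    - [-0.035,0,0.165]
    - [-0.035,0,0.176]
    - [-0.035,0,0.181]
    - [-0.035,0,0.181]
  angular:
    - [0,0,0]
    - [0,0,0]
    - [0,0,0]
    - [0,0,0]
    - [0,0,0]
    - [0,0,0]
    - [0,0,0]
    - [0,0,0]
    - [0,0,0]
    - [0,0,0]
  grip: [0.03,0.03,0.03,0.03,0.03,0.03,0.03,0.03,0.03,0.03]

```text
t: 19.15
tool_pos: [0.615, 0.0018, 0.0182]
eef_rot: [0.015, 3.142, -0.002]
ft_force: [0.4, 0.4, -1.7]
gripper_width: 0.044
```

Emit:
carry_out:
  linear:
    - [0,0,0.001]
    - [0,0,0.002]
    - [0,0,0.003]
    - [0,0,0.003]
  angular:
    - [0,0,0]
    - [0,0,0]
    - [0,0,0]
    - [0,0,0]
  grip: [0.03,0.03,0.03,0.03]

```text
t: 19.55
tool_pos: [0.6152, 0.0015, 0.0155]
eef_rot: [0.016, 3.141, -0.002]
ft_force: [0.7, 0.0, -0.4]
gripper_width: 0.0437
```

Emit:
carry_out:
  linear:
    - [0,0,0.001]
    - [0,0,0.001]
    - [0,0,0.001]
    - [0,0,0.001]
    - [0,0,0.001]
    - [0,0,-0.01]
    - [0,0,-0.05]
    - [0,0,-0.1]
    - [0,0,-0.15]
    - [0,0,-0.19]
  angular:
    - [0,0,0]
    - [0,0,0]
    - [0,0,0]
    - [0,0,0]
    - [0,0,0]
    - [0,0,0]
    - [0,0,0]
    - [0,0,0]
    - [0,0,0]
    - [0,0,0]
  grip: [0.03,0.055,0.06,0.06,0.06,0.06,0.06,0.06,0.06,0.06]

```text
t: 20.55
tool_pos: [0.6155, 0.0016, 0.2095]
eef_rot: [0.016, 3.138, -0.002]
ft_force: [-0.0, 1.3, 0.0]
gripper_width: 0.0601
```

```bash
python3 - <<'E'
from h import *
goal(.4317,.0726,.2,82);goal(.4317,.0726,.2,162.8)
E
```

```text
goal (0.4317, 0.0726, 0.2, 82) linear [0.1845, 0.0691, 0.0088] ang [-0.19, 0.12, -82.57] rows>= 9.6
goal (0.4317, 0.0726, 0.2, 162.8) linear [0.1845, 0.0691, 0.0088] ang [-0.29, -0.04, -163.37] rows>= 19.0
```

Emit:
carry_out:
  linear:
    - [0.035,0.014,0]
    - [0.07,0.028,0]
    - [0.1,0.04,0]
    - [0.13,0.055,0]
    - [0.16,0.065,0]
    - [0.1845,0.069,0]
    - [0.1845,0.069,0]
    - [0.1845,0.069,0]
    - [0.1845,0.069,0]
    - [0.1845,0.069,0]
  angular:
    - [0,0,-8.3]
    - [0,0,-16.5]
    - [0,0,-24.7]
    - [0,0,-33]
    - [0,0,-41]
    - [0,0,-49.5]
    - [0,0,-57.8]
    - [0,0,-66]
    - [0,0,-74]
    - [0,0,-82.5]
  grip: [0.03,0.03,0.03,0.03,0.03,0.03,0.03,0.03,0.03,0.03]

```text
t: 21.55
tool_pos: [0.4311, 0.0726, 0.206]
eef_rot: [-2.066, 2.366, -0.002]
ft_force: [1.0, 0.7, -0.0]
gripper_width: 0.0298
```

Emit:
carry_out:
  linear:
    - [0,0,0]
    - [0,0,0]
    - [0,0,0]
    - [0,0,0]
    - [0,0,0]
    - [0,0,0]
    - [0,0,0]
    - [0,0,0]
    - [0,0,0]
    - [0,0,0]
  angular:
    - [0,0,-8.3]
    - [0,0,-16.5]
    - [0,0,-24.7]
    - [0,0,-33]
    - [0,0,-41]
    - [0,0,-49.5]
    - [0,0,-57.8]
    - [0,0,-66]
    - [0,0,-74]
    - [0,0,-80.8]
  grip: [0.03,0.03,0.03,0.03,0.03,0.03,0.03,0.03,0.03,0.03]

```text
t: 22.55
tool_pos: [0.4312, 0.0726, 0.2059]
eef_rot: [3.107, -0.463, 0.002]
ft_force: [0.7, 0.1, -0.7]
gripper_width: 0.0301
```

Emit:
carry_out:
  linear:
    - [0,0,0]
    - [0,0,0]
  angular:
    - [0,0,0]
    - [0,0,0]
  grip: [0.03,0.03]

```text
t: 22.75
tool_pos: [0.4313, 0.0726, 0.2056]
eef_rot: [3.104, -0.477, 0.002]
ft_force: [0.5, 0.8, -0.2]
gripper_width: 0.0294
```

```bash
python3 - <<'E'
from h import *
print(arm.get_state()["qpos"].round(2),arm.get_state()["tool_pos"])
goal(.4317,.0726,.003,162.8)
img,K,T=cam("wrist"); save("w6",img)
print(proj([[.4317,.0726,.014]],K,T))
hsv=cv2.cvtColor(img,cv2.COLOR_RGB2HSV)
m=((hsv[...,1]<40)&(hsv[...,2]>120)).astype(np.uint8)
for c in cv2.findContours(m,cv2.RETR_EXTERNAL,cv2.CHAIN_APPROX_NONE)[0]:
    if cv2.contourArea(c)<500: continue
    P=ray(c[:,0],K,T,.014)[:,:2].astype(np.float32)*1000
    (cx,cy),wh,a=cv2.minAreaRect(P); bx=cv2.boxPoints(((cx,cy),wh,a))
    print(cv2.boundingRect(c),"c",round(cx,1),round(cy,1),"size",np.round(wh,1),"ang",round(a,1),bx.round(0).tolist())
E
```

```text
[ 0.62 -0.02 -0.52  0.   -1.07  0.64] [0.43125684 0.07262665 0.20557535]
goal (0.4317, 0.0726, 0.003, 162.8) linear [0.0002, -0.0002, 0.2026] ang [0.04, -0.06, -0.28] rows>= 4.1
[[331.85001552 216.29219378]]
(83, 316, 40, 71) c 372.7 310.1 size [34.7 72.4] ang 69.6 [[333.0, 306.0], [401.0, 281.0], [413.0, 314.0], [345.0, 339.0]]
(295, 148, 45, 131) c 435.7 83.7 size [ 35.6 111. ] ang 72.8 [[377.0, 83.0], [483.0, 50.0], [494.0, 84.0], [388.0, 117.0]]
(463, 121, 73, 89) c 430.3 -70.6 size [68.5 36.3] ang 15.7 [[392.0, -62.0], [402.0, -97.0], [468.0, -79.0], [458.0, -44.0]]
```

View pics/w6.png

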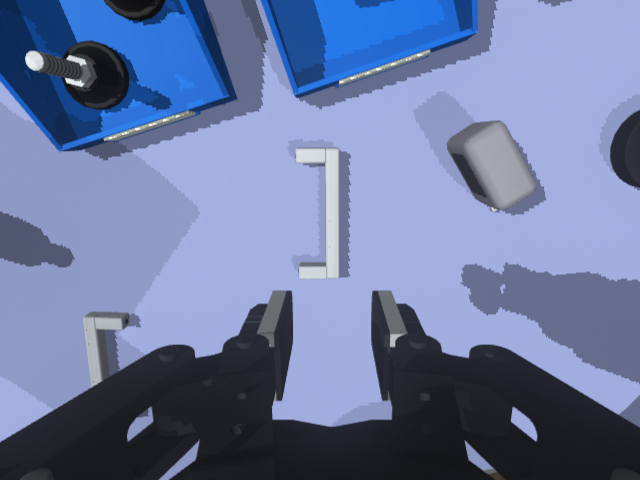

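Handle b is well aligned: bar at column about 332, rows 148–279, jaws straddling it and legs to image left. Measured bar centre is (0.432,0.072).

Emit:
carry_out:
  linear:
    - [-0.001,0,0.04]
    - [-0.001,0,0.08]
    - [-0.001,0,0.12]
    - [-0.001,0,0.15]
    - [-0.001,0,0.175]
    - [-0.001,0,0.19]
    - [-0.001,0,0.198]
    - [-0.001,0,0.201]
    - [-0.001,0,0.201]
    - [-0.001,0,0.201]
  angular:
    - [0,0,0]
    - [0,0,0]
    - [0,0,0]
    - [0,0,0]
    - [0,0,0]
    - [0,0,0]
    - [0,0,0]
    - [0,0,0]
    - [0,0,0]
    - [0,0,0]
  grip: [0.03,0.03,0.03,0.03,0.03,0.03,0.03,0.03,0.03,0.03]

```text
t: 23.8
tool_pos: [0.4309, 0.073, 0.0048]
eef_rot: [3.105, -0.473, 0.002]
ft_force: [0.1, 0.3, 0.5]
gripper_width: 0.0299
```

Emit:
carry_out:
  linear:
    - [0,0,0]
    - [0,0,0]
    - [0,0,0]
    - [0,0,0]
  angular:
    - [0,0,0]
    - [0,0,0]
    - [0,0,0]
    - [0,0,0]
  grip: [0.02,0.0,0,0]

```text
t: 24.2
tool_pos: [0.4307, 0.0729, 0.0049]
eef_rot: [3.106, -0.472, 0.002]
ft_force: [-3.0, 0.7, 8.5]
gripper_width: 0.0102
```

Emit:
carry_out:
  linear:
    - [0,0,-0.01]
    - [0,0,-0.04]
    - [0,0,-0.08]
    - [0,0,-0.12]
    - [0,0,-0.16]
    - [0,0,-0.18]
    - [0,0,-0.18]
    - [0,0,-0.18]
  angular:
    - [0,0,0]
    - [0,0,0]
    - [0,0,0]
    - [0,0,0]
    - [0,0,0]
    - [0,0,0]
    - [0,0,0]
    - [0,0,0]
  grip: [0,0,0,0,0,0,0,0]

```text
t: 25.0
tool_pos: [0.43, 0.0729, 0.1846]
eef_rot: [-3.106, 0.473, -0.002]
ft_force: [-0.1, -0.9, -2.3]
gripper_width: 0.0096
```

```bash
python3 - <<'E'
from h import *
goal(.58,-.19,.2,90)
E
```

```text
goal (0.58, -0.19, 0.2, 90) linear [0.2214, 0.2063, -0.0152] ang [-0.06, -0.05, 72.69] rows>= 8.5
```

Emit:
carry_out:
  linear:
    - [0.022,0.02,-0.015]
    - [0.045,0.041,-0.015]
    - [0.067,0.062,-0.015]
    - [0.09,0.083,-0.015]
    - [0.11,0.103,-0.015]
    - [0.133,0.124,-0.015]
    - [0.155,0.145,-0.015]
    - [0.178,0.165,-0.015]
    - [0.2,0.186,-0.015]
    - [0.2214,0.2063,-0.015]
  angular:
    - [0,0,7.3]
    - [0,0,14.5]
    - [0,0,21.8]
    - [0,0,29]
    - [0,0,36.3]
    - [0,0,43.6]
    - [0,0,51]
    - [0,0,58]
    - [0,0,65.5]
    - [0,0,72.7]
  grip: [0,0,0,0,0,0,0,0,0,0]

```text
t: 26.0
tool_pos: [0.5799, -0.191, 0.1974]
eef_rot: [2.213, -2.225, -0.003]
ft_force: [0.5, -0.4, -0.7]
gripper_width: 0.0096
```

Emit:
carry_out:
  linear:
    - [0,0,0]
    - [0,0,0]
    - [0,0,0]
  angular:
    - [0,0,0]
    - [0,0,0]
    - [0,0,0]
  grip: [0,0,0]

```text
t: 26.3
tool_pos: [0.5795, -0.1894, 0.1984]
eef_rot: [2.222, -2.218, -0.001]
ft_force: [0.0, 0.3, -0.3]
gripper_width: 0.0096
```

```bash
python3 - <<'E'
from h import *
print(arm.get_state()["qpos"].round(2),arm.get_state()["tool_pos"])
img,K,T=cam("wrist"); save("w7",img)
np.savez("w7",img=img,K=K,T=T)
cx,cy,yaw=.645,-.19,0
for a in [(-.095,.07,.028),(-.095,-.07,.028),(-.035,.07,.06),(-.035,-.07,.06),(.095,.07,.06),(.095,-.07,.06),(.055,.056,.018),(.055,-.056,.018)]:
    print(a,proj([[cx+a[0]-yaw*a[1],cy+yaw*a[0]+a[1],a[2]]],K,T).round(0)[0])
E
```

```text
[ 0.    0.28 -0.18  0.   -1.11 -0.  ] [ 0.57950483 -0.18936308  0.19837606]
(-0.095, 0.07, 0.028) [367. 302.]
(-0.095, -0.07, 0.028) [372. 128.]
(-0.035, 0.07, 0.06) [292. 319.]
(-0.035, -0.07, 0.06) [287. 127.]
(0.095, 0.07, 0.06) [120. 319.]
(0.095, -0.07, 0.06) [ 92. 127.]
(0.055, 0.056, 0.018) [190. 282.]
(0.055, -0.056, 0.018) [177. 147.]
```

View pics/w7.png

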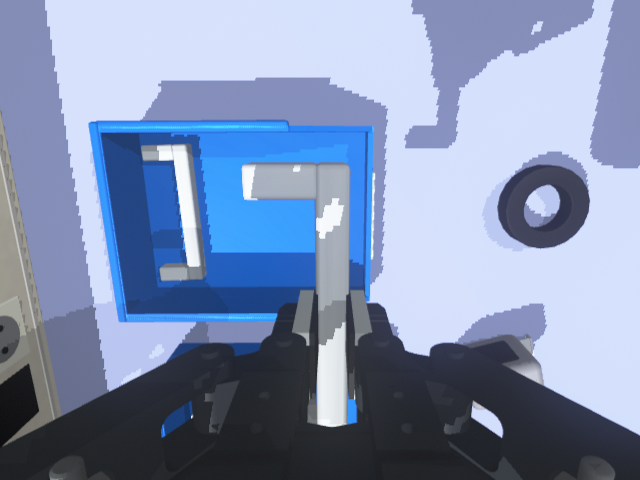

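```bash
python3 - <<'E'
from h import *
d=np.load("w7.npz");img,K,T=d["img"],d["K"],d["T"]
hsv=cv2.cvtColor(img,cv2.COLOR_RGB2HSV)
m=((hsv[...,1]<70)&(hsv[...,2]>80)).astype(np.uint8); m[:, :135]=0;m[:,215:]=0;m[:135]=0;m[290:]=0
c=max(cv2.findContours(m,cv2.RETR_EXTERNAL,cv2.CHAIN_APPROX_NONE)[0],key=cv2.contourArea)
P=ray(c[:,0],K,T,.018)[:,:2].astype(np.float32)*1000
print(cv2.boundingRect(c),cv2.minAreaRect(P),cv2.boxPoints(cv2.minAreaRect(P)).round(0).tolist())
# front edge (min x per image row, largest column) line
e=np.array([[np.max(np.where(m[r])[0]),r] for r in range(165,255)]);Q=ray(e,K,T,.018)[:,:2]
print("front edge x=a*y+b",np.polyfit(Q[:,1],Q[:,0],1))
goal(.655,-.19,.01,90)
E
```

```text
(141, 144, 65, 137) ((707.1407470703125, -192.3218994140625), (39.03886795043945, 111.23937225341797), 2.015469789505005) [[686.0, -137.0], [690.0, -249.0], [729.0, -247.0], [725.0, -136.0]]
front edge x=a*y+b [-0.0327898   0.68175814]
goal (0.655, -0.19, 0.01, 90) linear [0.0007, -0.0754, 0.1888] ang [0.05, -0.06, 0.1] rows>= 4.1
```

The held handle lies parallel. The existing bar is yawed about +1.9° with its centre at about (0.694,-0.192). Lowering at x=0.647, turned 1.9°.

Emit:
carry_out:
  linear:
    - [0.0005,-0.034,0.01]
    - [0.0005,-0.0675,0.03]
    - [0.0005,-0.0675,0.06]
    - [0.0005,-0.0675,0.09]
    - [0.0005,-0.0675,0.12]
    - [0.0005,-0.0675,0.15]
    - [0.0005,-0.0675,0.17]
    - [0.0005,-0.0675,0.18]
    - [0.0005,-0.0675,0.186]
    - [0.0005,-0.0675,0.186]
  angular:
    - [0,0,-1.9]
    - [0,0,-1.9]
    - [0,0,-1.9]
    - [0,0,-1.9]
    - [0,0,-1.9]
    - [0,0,-1.9]
    - [0,0,-1.9]
    - [0,0,-1.9]
    - [0,0,-1.9]
    - [0,0,-1.9]
  grip: [0,0,0,0,0,0,0,0,0,0]

```text
t: 27.35
tool_pos: [0.648, -0.1902, 0.0135]
eef_rot: [2.258, -2.183, 0.002]
ft_force: [-0.7, 0.1, -0.1]
gripper_width: 0.01
```

Emit:
carry_out:
  linear:
    - [0,0,0.001]
    - [0,0,0.002]
    - [0,0,0.003]
    - [0,0,0.003]
  angular:
    - [0,0,0]
    - [0,0,0]
    - [0,0,0]
    - [0,0,0]
  grip: [0,0,0,0]

```text
t: 27.75
tool_pos: [0.648, -0.1907, 0.0108]
eef_rot: [2.258, -2.184, 0.002]
ft_force: [0.9, -0.5, -1.5]
gripper_width: 0.0101
```

Emit:
carry_out:
  linear:
    - [0,0,0.001]
    - [0,0,0.002]
    - [0,0,0.002]
  angular:
    - [0,0,0]
    - [0,0,0]
    - [0,0,0]
  grip: [0,0,0]

```text
t: 28.05
tool_pos: [0.6481, -0.1907, 0.009]
eef_rot: [2.258, -2.183, 0.002]
ft_force: [-2.4, 0.8, 4.2]
gripper_width: 0.01
```

Emit:
carry_out:
  linear:
    - [0,0,0]
    - [0,0,0]
    - [0,0,0]
    - [0,0,-0.01]
    - [0,0,-0.03]
    - [0,0,-0.07]
    - [0,0,-0.12]
    - [0,0,-0.16]
    - [0,0,-0.19]
    - [0,0,-0.19]
  angular:
    - [0,0,0]
    - [0,0,0]
    - [0,0,0]
    - [0,0,0]
    - [0,0,0]
    - [0,0,0]
    - [0,0,0]
    - [0,0,0]
    - [0,0,0]
    - [0,0,0]
  grip: [0.025,0.025,0.025,0.025,0.025,0.025,0.025,0.025,0.025,0.025]

```text
t: 29.05
tool_pos: [0.6504, -0.1909, 0.2053]
eef_rot: [-2.255, 2.18, -0.014]
ft_force: [-0.8, -0.5, 0.5]
gripper_width: 0.0253
```

```bash
python3 - <<'E'
from h import *
goal(.3578,.328,.2,-19.8)
# lateral line clearance
E
```

```text
goal (0.3578, 0.328, 0.2, -19.8) linear [-0.5286, 0.2748, 0.001] ang [-0.55, 0.42, 111.75] rows>= 13.0
```

Emit:
carry_out:
  linear:
    - [-0.035,0.018,0]
    - [-0.07,0.036,0]
    - [-0.105,0.055,0]
    - [-0.14,0.073,0]
    - [-0.175,0.091,0]
    - [-0.21,0.109,0]
    - [-0.245,0.127,0]
    - [-0.28,0.146,0]
    - [-0.315,0.164,0]
    - [-0.35,0.182,0]
  angular:
    - [0,0,7.4]
    - [0,0,14.8]
    - [0,0,22]
    - [0,0,29.5]
    - [0,0,37]
    - [0,0,44.5]
    - [0,0,52]
    - [0,0,59]
    - [0,0,66.5]
    - [0,0,74]
  grip: [0.03,0.03,0.03,0.03,0.03,0.03,0.03,0.03,0.03,0.03]

```text
t: 30.05
tool_pos: [0.4532, 0.1544, 0.1982]
eef_rot: [-0.481, 3.104, -0.002]
ft_force: [-0.5, 1.5, -0.8]
gripper_width: 0.0299
```

Emit:
carry_out:
  linear:
    - [0,0,0]
    - [0,0,0]
  angular:
    - [0,0,0]
    - [0,0,0]
  grip: [0.03,0.03]

```text
t: 30.25
tool_pos: [0.4538, 0.1541, 0.1982]
eef_rot: [-0.495, 3.102, -0.002]
ft_force: [0.5, 0.3, -0.5]
gripper_width: 0.0304
```

```bash
python3 - <<'E'
from h import *
print(arm.get_state()["qpos"].round(2),arm.get_state()["tool_pos"])
goal(.3578,.328,.2,-19.8)
E
```

```text
[ 0.74  0.06 -0.46  0.   -1.06 -1.99] [0.45384104 0.15409361 0.19822899]
goal (0.3578, 0.328, 0.2, -19.8) linear [0.0372, 0.1952, -0.002] ang [-0.06, 0.03, 37.93] rows>= 4.4
```

The last joint's range would be passed at exact alignment (q6 ≈ -3.06). I'll grasp 3.5° off instead, so the closing jaws square up the bar.

Emit:
carry_out:
  linear:
    - [0.007,0.037,0]
    - [0.014,0.074,0]
    - [0.021,0.11,0]
    - [0.028,0.147,0]
    - [0.034,0.18,0]
    - [0.0372,0.1952,0]
    - [0.0372,0.1952,0]
    - [0.0372,0.1952,0]
  angular:
    - [0,0,6.5]
    - [0,0,13]
    - [0,0,19.5]
    - [0,0,26]
    - [0,0,31]
    - [0,0,34.4]
    - [0,0,34.4]
    - [0,0,34.4]
  grip: [0.03,0.03,0.03,0.03,0.03,0.03,0.03,0.03]

```text
t: 31.05
tool_pos: [0.3593, 0.327, 0.1974]
eef_rot: [0.448, 3.109, -0.003]
ft_force: [0.3, -0.2, -1.7]
gripper_width: 0.0301
```

```bash
python3 - <<'E'
from h import *
print(arm.get_state()["qpos"].round(3),arm.get_state()["tool_pos"])
img,K,T=cam("wrist"); save("w8",img)
hsv=cv2.cvtColor(img,cv2.COLOR_RGB2HSV)
m=((hsv[...,1]<40)&(hsv[...,2]>120)).astype(np.uint8)
for c in cv2.findContours(m,cv2.RETR_EXTERNAL,cv2.CHAIN_APPROX_NONE)[0]:
    if cv2.contourArea(c)<500: continue
    P=ray(c[:,0],K,T,.014)[:,:2].astype(np.float32)*1000
    (cx,cy),wh,a=cv2.minAreaRect(P); bx=cv2.boxPoints(((cx,cy),wh,a))
    print(cv2.boundingRect(c),"c",round(cx,1),round(cy,1),"size",np.round(wh,1),"ang",round(a,1),bx.round(0).tolist())
goal(.3578,.328,.004,-16.3)
E
```

```text
[ 1.145e+00  7.200e-02 -4.430e-01  1.000e-03 -1.058e+00 -3.002e+00] [0.35930778 0.32696557 0.1974411 ]
(294, 142, 51, 136) c 353.0 317.2 size [ 35.7 111.6] ang 69.9 [[294.0, 320.0], [399.0, 281.0], [412.0, 315.0], [307.0, 353.0]]
goal (0.3578, 0.328, 0.004, -16.3) linear [0.002, 0.0012, 0.1935] ang [-0.11, 0.03, -0.13] rows>= 3.9
```

View pics/w8.png

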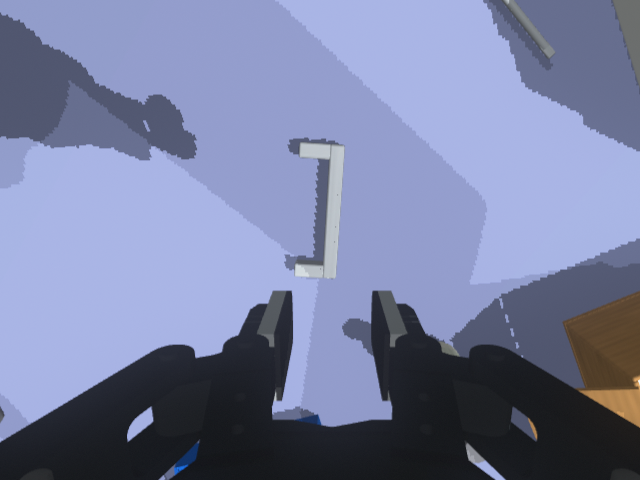

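Handle a: bar from (337,146) to (330,278), tilted about 3.5° to the jaws as planned. The bottle is well clear, over 100 mm from the bar.

Emit:
carry_out:
  linear:
    - [0.0025,0.001,0.04]
    - [0.0025,0.001,0.08]
    - [0.0025,0.001,0.12]
    - [0.0025,0.001,0.145]
    - [0.0025,0.001,0.168]
    - [0.0025,0.001,0.183]
    - [0.0025,0.001,0.19]
    - [0.0025,0.001,0.193]
    - [0.0025,0.001,0.193]
    - [0.0025,0.001,0.193]
  angular:
    - [0,0,0]
    - [0,0,0]
    - [0,0,0]
    - [0,0,0]
    - [0,0,0]
    - [0,0,0]
    - [0,0,0]
    - [0,0,0]
    - [0,0,0]
    - [0,0,0]
  grip: [0.03,0.03,0.03,0.03,0.03,0.03,0.03,0.03,0.03,0.03]

```text
t: 32.1
tool_pos: [0.3572, 0.3294, 0.0055]
eef_rot: [0.45, 3.108, -0.0]
ft_force: [-0.4, 0.1, 0.2]
gripper_width: 0.0301
```

Emit:
carry_out:
  linear:
    - [0,0,0]
    - [0,0,0]
    - [0,0,0]
    - [0,0,0]
  angular:
    - [0,0,0]
    - [0,0,0]
    - [0,0,0]
    - [0,0,0]
  grip: [0.02,0.0,0,0]

```text
t: 32.5
tool_pos: [0.3571, 0.3296, 0.0056]
eef_rot: [0.45, 3.108, 0.0]
ft_force: [-0.5, -0.8, 5.0]
gripper_width: 0.0097
```

Emit:
carry_out:
  linear:
    - [0,0,-0.01]
    - [0,0,-0.04]
    - [0,0,-0.08]
    - [0,0,-0.12]
    - [0,0,-0.16]
    - [0,0,-0.19]
    - [0,0,-0.19]
    - [0,0,-0.19]
  angular:
    - [0,0,0]
    - [0,0,0]
    - [0,0,0]
    - [0,0,0]
    - [0,0,0]
    - [0,0,0]
    - [0,0,0]
    - [0,0,0]
  grip: [0,0,0,0,0,0,0,0]

```text
t: 33.3
tool_pos: [0.3566, 0.3294, 0.1957]
eef_rot: [0.45, 3.109, 0.002]
ft_force: [0.1, -0.1, -2.1]
gripper_width: 0.0097
```

```bash
python3 - <<'E'
from h import *
goal(.56,-.19,.2,91.9)
E
```

```text
goal (0.56, -0.19, 0.2, 91.9) linear [-0.3425, -0.4403, -0.0046] ang [0.02, 0.08, -108.39] rows>= 12.6
```

Emit:
carry_out:
  linear:
    - [-0.024,-0.031,0]
    - [-0.048,-0.062,0]
    - [-0.072,-0.092,0]
    - [-0.096,-0.123,0]
    - [-0.12,-0.154,0]
    - [-0.144,-0.185,0]
    - [-0.168,-0.216,0]
    - [-0.192,-0.247,0]
    - [-0.216,-0.278,0]
    - [-0.24,-0.309,0]
  angular:
    - [0,0,-7.4]
    - [0,0,-15]
    - [0,0,-22]
    - [0,0,-30]
    - [0,0,-37]
    - [0,0,-44]
    - [0,0,-52]
    - [0,0,-59]
    - [0,0,-67]
    - [0,0,-74]
  grip: [0,0,0,0,0,0,0,0,0,0]

```text
t: 34.3
tool_pos: [0.4985, -0.0366, 0.1939]
eef_rot: [1.517, -2.748, 0.001]
ft_force: [0.5, 1.1, -0.5]
gripper_width: 0.0097
```

Emit:
carry_out:
  linear:
    - [0,0,0]
    - [0,0,0]
  angular:
    - [0,0,0]
    - [0,0,0]
  grip: [0,0]

```text
t: 34.5
tool_pos: [0.4982, -0.0361, 0.1936]
eef_rot: [1.504, -2.754, 0.0]
ft_force: [-0.1, 1.5, -0.9]
gripper_width: 0.0099
```

```bash
python3 - <<'E'
from h import *
goal(.56,-.19,.2,91.9)
E
```

```text
goal (0.56, -0.19, 0.2, 91.9) linear [0.0961, -0.1351, -0.0063] ang [0.14, -0.16, -34.63] rows>= 4.0
```

Emit:
carry_out:
  linear:
    - [0.02,-0.027,-0.003]
    - [0.04,-0.054,-0.006]
    - [0.06,-0.081,-0.006]
    - [0.08,-0.11,-0.006]
    - [0.096,-0.135,-0.006]
    - [0.096,-0.135,-0.006]
    - [0.096,-0.135,-0.006]
    - [0.096,-0.135,-0.006]
  angular:
    - [0,0,-7]
    - [0,0,-14]
    - [0,0,-21]
    - [0,0,-28]
    - [0,0,-34.6]
    - [0,0,-34.6]
    - [0,0,-34.6]
    - [0,0,-34.6]
  grip: [0,0,0,0,0,0,0,0]

```text
t: 35.3
tool_pos: [0.5609, -0.1872, 0.201]
eef_rot: [2.26, -2.18, 0.0]
ft_force: [0.0, 1.6, -1.2]
gripper_width: 0.01
```

```bash
python3 - <<'E'
from h import *
print(arm.get_state()["tool_pos"])
img,K,T=cam("wrist"); save("w9",img); np.savez("w9",img=img,K=K,T=T)
goal(.597,-.19,.01,91.9)
E
```

```text
[ 0.56087139 -0.18715709  0.20097536]
goal (0.597, -0.19, 0.01, 91.9) linear [0.004, -0.0359, 0.1913] ang [0.02, -0.06, 0.19] rows>= 3.9
```

View pics/w9.png

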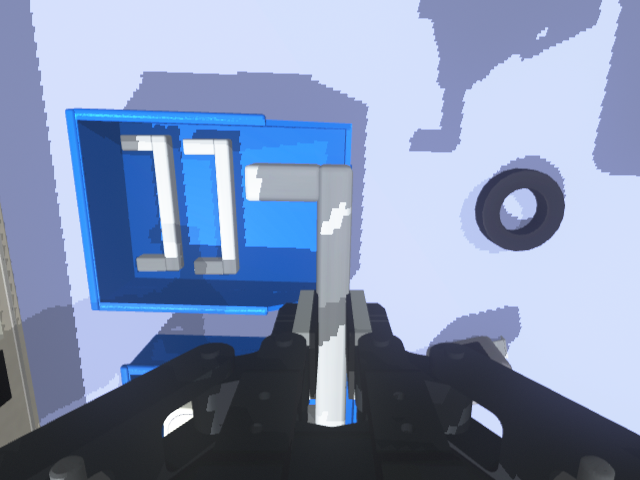

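The first handle lies parallel to the original, with a clear gap. Placing the second with its bar at x=0.600.

Emit:
carry_out:
  linear:
    - [0.0025,-0.02,0.01]
    - [0.005,-0.039,0.03]
    - [0.005,-0.039,0.06]
    - [0.005,-0.039,0.09]
    - [0.005,-0.039,0.12]
    - [0.005,-0.039,0.15]
    - [0.005,-0.039,0.17]
    - [0.005,-0.039,0.182]
    - [0.005,-0.039,0.188]
    - [0.005,-0.039,0.188]
  angular:
    - [0,0,0]
    - [0,0,0]
    - [0,0,0]
    - [0,0,0]
    - [0,0,0]
    - [0,0,0]
    - [0,0,0]
    - [0,0,0]
    - [0,0,0]
    - [0,0,0]
  grip: [0,0,0,0,0,0,0,0,0,0]

```text
t: 36.35
tool_pos: [0.6006, -0.1918, 0.0134]
eef_rot: [2.261, -2.179, 0.001]
ft_force: [-0.2, -0.6, -2.3]
gripper_width: 0.0099
```

Emit:
carry_out:
  linear:
    - [0,0,0.001]
    - [0,0,0.002]
    - [0,0,0.003]
    - [0,0,0.004]
    - [0,0,0.004]
  angular:
    - [0,0,0]
    - [0,0,0]
    - [0,0,0]
    - [0,0,0]
    - [0,0,0]
  grip: [0,0,0,0,0]

```text
t: 36.85
tool_pos: [0.6008, -0.1924, 0.0097]
eef_rot: [2.261, -2.18, 0.002]
ft_force: [-0.2, -0.7, -0.9]
gripper_width: 0.01
```

Emit:
carry_out:
  linear:
    - [0,0,0.001]
    - [0,0,0.001]
  angular:
    - [0,0,0]
    - [0,0,0]
  grip: [0,0]

```text
t: 37.05
tool_pos: [0.6008, -0.1924, 0.0096]
eef_rot: [2.261, -2.18, 0.003]
ft_force: [-3.4, 1.0, 8.0]
gripper_width: 0.0104
```

Emit:
carry_out:
  linear:
    - [0,0,0]
    - [0,0,0]
    - [0,0,0]
    - [0,0,-0.01]
    - [0,0,-0.03]
    - [0,0,-0.07]
    - [0,0,-0.12]
    - [0,0,-0.16]
    - [0,0,-0.19]
    - [0,0,-0.22]
  angular:
    - [0,0,0]
    - [0,0,0]
    - [0,0,0]
    - [0,0,0]
    - [0,0,0]
    - [0,0,0]
    - [0,0,0]
    - [0,0,0]
    - [0,0,0]
    - [0,0,0]
  grip: [0.025,0.025,0.025,0.025,0.025,0.025,0.025,0.025,0.025,0.025]

```text
t: 38.05
tool_pos: [0.6004, -0.192, 0.2312]
eef_rot: [-2.261, 2.18, -0.004]
ft_force: [0.6, -0.0, 0.3]
gripper_width: 0.0248
```

Emit:
carry_out:
  linear:
    - [0.05,0.05,0]
    - [0.1,0.1,0]
    - [0.15,0.13,0]
    - [0.2,0.13,0]
    - [0.25,0.13,0]
    - [0.25,0.13,0]
    - [0.25,0.13,0]
  angular:
    - [0,0,0]
    - [0,0,0]
    - [0,0,0]
    - [0,0,0]
    - [0,0,0]
    - [0,0,0]
    - [0,0,0]
  grip: [0.04,0.04,0.04,0.04,0.04,0.04,0.04]

```text
t: 38.75
tool_pos: [0.4781, -0.4509, 0.2286]
eef_rot: [2.256, -2.184, 0.001]
ft_force: [0.4, 0.0, -0.2]
gripper_width: 0.0405
```

```bash
python3 - <<'E'
from h import *
print(arm.get_state()["tool_pos"])
a=cam("top")[0]; b=cam("side")[0]
save("end_top",cv2.resize(a[115:315,125:525],(800,400),interpolation=cv2.INTER_CUBIC)); save("end_side",b)
E
```

```text
[ 0.4781238  -0.45090705  0.2285823 ]
```

View pics/end_top.png

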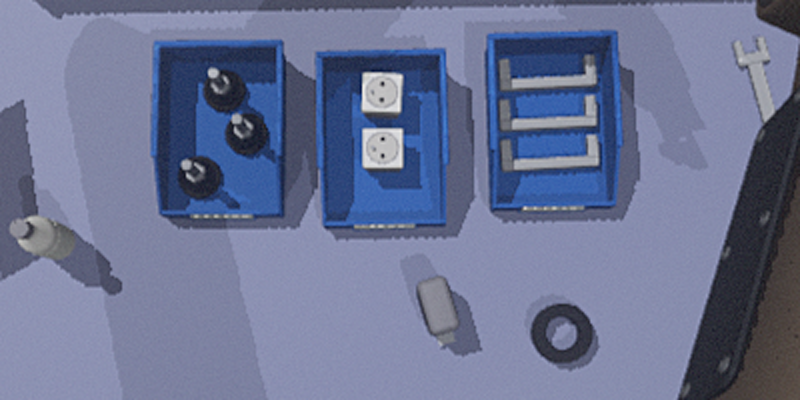

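View pics/end_side.png

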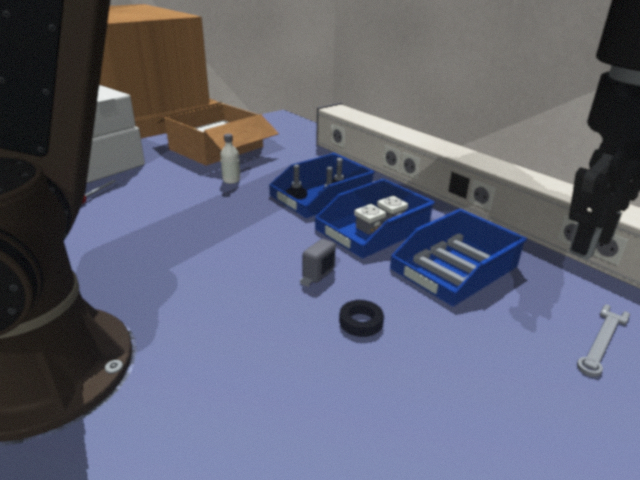

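The final views show all three bins sorted. Three feet stand upright, two sockets are face up, and three handles lie parallel without touching. The bottle is upright in its place, and the arm is clear. Handing in.

```bash
python3 -c "
from h import *
print(arm.finish_job())"
```

```text
the job is handed in; nothing more can be done
None
```

All five fittings are sorted into their bins, and I handed the job in at about 39 s with the arm clear of everything.

- **Feet:** both stand upright on their pads beside the original one. I released the first with no contact force yet showing, so it may have dropped a millimetre or so. It was seen upright afterwards.
- **Socket insert:** it is face up on the bin floor in front of the original. It too was released without a clear contact force, and the final pictures show it sitting flat.
- **Handles:** both lie flat with their legs to the back, parallel to the original (which sits about 2° off straight). I took the second one 3.5° off its bar direction because the last joint was near its limit, and the closing jaws squared it up.
- **Bottle and other items:** in the final top and side pictures the glue bottle is upright where it was. The tape roll and tape measure are also in place.

The existing handle suggested a bin centre about 6 mm nearer the robot than the bin's rims did. I placed both handles by the existing handle, and the spacing in the last pictures is clear. The highest wrist force I saw reported was about 8.5 N.

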